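# Check a canister's fill with a hand spring scale

## Task

Check the fill of the sealed steel canister by weight: take the hand spring scale off its stand, hook it under the canister's bail and raise it gently until the canister just hangs clear of its base, about 1 cm and never more than 2 cm, and hold it still there for two seconds. Then lower it gently until the canister is fully home in its base again, unhook the scale and hang it back upright in the fork of its stand. Touch the canister with nothing but the hook, never snatch, drop or press on it, and leave the other things alone.

Things in the scene. Friction and masses are not known exactly. Their poses are not given: they have to be found in the camera images.
- scale_grip (a point): Centre of the handle of the hand spring scale: a black plastic bar, 60 mm long along its x axis, 14 mm thick along y, 24 mm tall (z up). Below it on the same vertical axis: a neck, then the black round collar, whose underside is 36 mm below this point. The scale (170 g) hangs upright in its stand.
- hook_throat (a point): Lowest inside point of the hook, on the scale's axis, 158 mm below the handle centre when unloaded. The hook is 6 mm wire bent in the scale's x-z plane: top of its tip 10 mm above this point and 10 mm ahead (+x), its back 10 mm behind; wire centre back on the axis 36 mm above; underside 6 mm below this point. Open side +x.
- scale_hook (a joint): Reading of the spring scale: how far the hook is pulled out, in m; 0 to 0.080, 120 N per m (0.010 = 1.2 N); about 0.002 when only the hook hangs on it. It does not turn.
- canister_bail (a point): Top middle of the bail (wire centre), on the canister's axis, 84 mm above its underside, 38 mm above the flat lid. The bail is a fixed upright arch of 5 mm steel wire in the canister's y-z plane, 44 mm wide, highest in the middle (3 mm lower at 14 mm to each side). The hook passes under it along the x axis, from either side.
- canister_foot (a point): Centre of the canister's underside: a steel cylinder 62 mm in diameter, 46 mm high, flat lid, bail on top; lower edge chamfered 3 mm; z is its upright axis. It weighs 0.29 to 0.80 kg, which cannot be seen, so the spring stretches about 24 to 66 mm under it.
- nest_floor (a point): Centre of the floor of the round socket in the fixed base, on which the canister stands when home. Socket 65 mm in diameter and 11 mm deep (the top of the base is 11 mm above this point), its mouth chamfered 3 mm.
- stand_seat (a point): Where the centre of the collar's underside belongs: on top of the level fork of the fixed stand, 150 mm above the table. The fork is open to its -x; two arms, 12 mm wide, leave a 32 mm slot along x for the tube and end 34 mm towards -x in lips 4 mm high. The closed end is 36 mm towards +x, on a post no higher than the fork.
- nest: The fixed steel base plate of the canister (96 x 96 x 16 mm); origin at the centre of its underside, z up. A laboratory balance about 95 mm high stands between it and the scale's stand.
- canister: The canister; origin at the centre of its underside, z up.
- scale: The hand scale; origin at the centre of its collar's underside (collar 44 mm in diameter, 6 mm thick), z up, x to the open side of the hook. Below the collar hangs an aluminium tube 22 mm in diameter, 70 mm long, and below that a steel hook on a spring.
- vial_1: Bystander: small glass vial, 24 x 24 x 54 mm, standing.
- vial_2: Bystander: small glass vial, 24 x 24 x 54 mm, standing.
- tube_1: Bystander: sample tube with screw cap, lying, 102 mm long, 21 mm thick.
- syringe: Bystander: plastic syringe, lying, 113 mm long.
- fitting_b: Bystander: small tube fitting, 33 mm long.
- tweezers: Bystander: steel tweezers, lying, 114 mm long.
- valve_driver: Bystander: small black electronics module, 20 x 37 x 20 mm.

How it is judged:
On the way, in this order (a step that is already met when the one before it is completed fails the run):
1. the canister hangs still from the scale's hook alone, its underside 2 to 16 mm above the top of its base, for 1.2 s (z of canister_foot in the frame of nest_floor between 0.013 and 0.027 m and contact force between canister and nest below 0.05 N and contact force between canister and scale above 1.5 N and value of joint scale_hook above 0.012 m and linear speed of canister below 0.04 m/s), for 1.2 s.
2. the canister stands fully home in its base again (z of canister_foot in the frame of nest_floor below 0.002 m and horizontal distance between canister_foot and nest_floor below 0.004 m and angle between canister_foot's own z axis and vertical below 0.06 rad), for 0.2 s.
At the end, for the whole second after the job is handed in: The canister stands upright and fully home in its base (underside within 2 mm of the socket floor, 4 mm of its centre), unhooked; the scale hangs upright and at rest in the fork of its stand, collar flat on the fork (within 4 mm in height, 20 mm of the seat's centre) (all of step 2 and contact force between scale and canister below 0.05 N and horizontal distance between scale and stand_seat below 0.02 m and z of scale in the frame of stand_seat between -0.003 and 0.004 m and angle between scale's own z axis and vertical below 0.12 rad and linear speed of scale below 0.03 m/s and linear speed of canister below 0.02 m/s); the robot touches nothing.
It fails at once if the canister is raised more than 20 mm above the top of its base, or tips by more than 20 degrees (z of canister_foot in the frame of nest_floor above 0.0315 m or angle between canister_foot's own z axis and vertical above 0.35 rad).
It fails at once if the robot touches the canister itself (contact force between any of the fingers, the arm and canister above 0.5 N).
It fails at once if the scale snatches at or presses on the canister with more than 12 N (contact force between scale and canister above 12 N).
It fails at once if the canister is dropped or pressed on its base with more than 15 N (contact force between canister and nest above 15 N).
It fails at once if another thing is shifted by more than 30 mm (distance of any of vial_1, vial_2, tube_1, syringe, fitting_b, tweezers, valve_driver from where it was at the start of the episode above 0.03 m).
It also fails if it takes over 72 s, if anything falls off the work surface, if the arm or the gripper's body presses on something with over 40 N, if the wrist force passes 120 N, or if a joint passes its speed limit or range.

## Robot

A 7-joint arm with a two-finger parallel gripper is mounted at the origin on a cart in front of the work surface, level with it; the furniture and walls round the work are solid. World frame = base frame: x ahead of the robot, y to its left, z up, the work surface at z = 0. Lengths are in m, angles in rad, forces in N, time in s.
With the tool pointing down it reaches from about 0.4 to 0.85 m from the base axis. Payload 6.9 kg.
Tool frame: the origin (TCP) lies midway between the tips of the shut fingers; the grasp point (between the pads) lies behind it (ctrl.pinch_z is the z of the grasp point in the tool frame, in m); z points along the fingers, y is the direction in which the jaws open and shut (so a half turn about z gives the same grasp; the last joint's range is limited). The gripper opens to 85 mm and grips with 20 to 120 N. Pads are 22 mm wide; open, the fingers measure 114 mm over their backs; the gripper's body (76 mm by 85 mm) begins 54 mm behind the grasp point. The pads swing forward as they close: fully open they stand 13 mm farther back than shut.
Start: joints at [-1.202, 0.507, -0.238, 1.5, 0.126, 1.149, -0.155], TCP at [0.163, 0.603, 0.231] pointing down, gripper open.
Joint ranges: [-3.08, 3.08], [-0.24, 2.05], [-1.43, 1.35], [0, 2.5], [-1.52, 4.66], [0.17, 1.96], [-2.89, 2.89]. Speed limits (rad/s): [2.39, 2.39, 3.14, 3.14, 3.14, 3.14, 3.14].

## Interface

Orientations are given as a unit quaternion [w, x, y, z].
In Python, from station import ctrl, get_state, vision, ticket, models gives the robot as it stands. Calls block until the motion is done:
- ctrl.movep(position, orientation): joint-space move of the TCP to a pose.
- ctrl.movel(position, frame=None, max_speed=0.15): straight line of the TCP; frame=None keeps the orientation; max_speed is the mean speed in m/s.
- ctrl.set_joints(angles): joint-space move.
- ctrl.ungrasp() and ctrl.close_gripper(force=None): open the fingers fully, or close them until they stop; force is the grip in N (None keeps the last).
- ctrl.pause(seconds).
- ctrl.ik(position, orientation): joint angles nearest the present ones, or None.
- get_state(): the state.
- vision.grab_frame(name): name is "scene" or "top" or "wrist"; returns (picture, depth): 420x560x3 uint8, blue, green, red; 420x560 float32, m along the optical axis (not along the pixel's ray), 0 where there is no reading.
- vision.camera_info(name): a dict with "mtx" (3x3 intrinsics, pixels), "R" (3x3) and "t" (3): a world point X has camera coordinates R X + t; the wrist camera has in their place "hand_eye" (4x4, takes a point from camera to tool coordinates, whose origin is the TCP and whose axes are the flange's). Camera axes: x right, y down, z forward; pixel columns grow to the right and rows downward; lengths in m; the calibration is good to about 2 mm. The wrist camera is an equidistant fisheye: a pixel r from the principal point sees the ray r / f radians off the axis. A picture is of the moment at which its call begins: read the wrist's pose just before it. camera_info takes no time and is no camera call.
A pose or a line that the arm cannot do raises ctrl.Unreachable and nothing moves.
- ticket.close_job(): hands the job in, once; it reports no verdict.
Trained networks look in the newest picture that a camera, given by its name, has taken for a name from the list of things; names that differ only in an ending like _2 or _b are one class to them, and where a whole thing is asked for, a point or a joint stands for the part that bears it (a point fixed in the world has none). Each returns a list of dicts, best first, with "p" (0 to 1); they miss things now and then, are a little off and sometimes report something else, mostly with a low value. They report only what shows in the picture. A call takes as long as a camera call.
- models.recognise(camera, target): "point" ([column, row] in pixels, amid what is visible of it).
- models.masks_of(camera, target): "mask" (420x560 bool, what is visible of it) and "point" ([column, row] in pixels, amid what is visible of it).
The state is a dict: "time": time; "qpos": joint angles; "qd": joint speeds; "tau": joint torques, N m; "tcp_pos": TCP position; "eef_rot": TCP orientation; "contact_force": force on the tool from outside, world axes, zero at the start; "wrist_torque": the same for the moment, N m; "width": finger opening in m.
Only numpy, scipy, OpenCV 4.12 (cv2) and the standard library are available. Lean on these libraries where they do the work, as an engineer would, in place of code of your own. Each camera call takes 0.05 s, during which the arm holds its last target. There are 200 camera calls.

## Working session

There is one attempt and no reset: what is moved stays moved. The work goes in short steps, each a Python script; the robot and the scene stay as the last script left them, time stands still between calls to the robot, and variables do not carry over. Pictures are saved under pics/ and viewed, about 8 in all and at most 12, crops included, and the job is handed in when it is done.

```bash
ls; mkdir -p pics
cat > h.py <<'E'
import numpy as np, cv2
from station import ctrl,get_state,vision,ticket,models
def world(cam,d):
    ci=vision.camera_info(cam);K=np.array(ci["mtx"]);R=np.array(ci["R"]);t=np.array(ci["t"])
    v,u=np.mgrid[0:d.shape[0],0:d.shape[1]]
    c=np.stack([(u-K[0,2])/K[0,0]*d,(v-K[1,2])/K[1,1]*d,d],-1)
    return (c-t)@R   # R^T (c-t)
E
python3 - <<'E'
from h import *
s=get_state();print(s["time"],s["tcp_pos"],s["eef_rot"],ctrl.pinch_z,s["width"])
ims=[]
for cam in ["scene","top"]:
    im,d=vision.grab_frame(cam);W=world(cam,d);cv2.imwrite(f"pics/{cam}0.png",im);np.savez(f"{cam}0.npz",im=im,d=d,W=W)
    ci=vision.camera_info(cam);print(cam,-np.array(ci["R"]).T@ci["t"])
    for n in ["scale","canister","nest","scale_grip","stand_seat","canister_bail","hook_throat"]:
        for r in models.masks_of(cam,n)[:2]:
            m=r["mask"]&(d>0);p=W[m]
            print(n,round(r["p"],2),np.round(r["point"]),m.sum(),*(np.round(np.percentile(p,[2,50,98],axis=0),3).tolist() if len(p) else []))
E
```

```text
pics
0.0 [0.16291107 0.60285238 0.2304041 ] [-1.01460668e-04  1.31513938e-01  9.91313895e-01 -9.14134838e-04] -0.0187 0.08489586328669677
scene [-0.24624542 -0.71233457  1.30127182]
scale 0.79 [370. 256.] 219 [0.521, -0.33, 0.087] [0.543, -0.316, 0.164] [0.569, -0.304, 0.202]
canister 0.52 [226. 195.] 255 [0.526, 0.264, 0.017] [0.546, 0.281, 0.049] [0.58, 0.317, 0.084]
canister 0.22 [290. 226.] 130 [0.58, -0.014, -0.003] [0.587, 0.032, 0.015] [0.608, 0.076, 0.024]
nest 0.62 [228. 201.] 319 [0.499, 0.235, 0.001] [0.537, 0.269, 0.016] [0.61, 0.351, 0.024]
nest 0.61 [386. 302.] 3 [0.542, -0.403, 0.005] [0.546, -0.403, 0.008] [0.546, -0.402, 0.009]
scale_grip 0.85 [366. 257.] 242 [0.52, -0.329, 0.035] [0.543, -0.316, 0.162] [0.57, -0.303, 0.202]
stand_seat 0.95 [371. 280.] 1305 [0.499, -0.371, 0.003] [0.559, -0.328, 0.01] [0.608, -0.264, 0.154]
canister_bail 0.51 [230. 194.] 256 [0.526, 0.263, 0.014] [0.546, 0.28, 0.048] [0.577, 0.313, 0.082]
top [ 3.08857177e-01 -1.45203887e-03  1.58018387e+00]
scale 0.57 [382. 198.] 238 [0.526, -0.329, 0.084] [0.552, -0.308, 0.188] [0.577, -0.294, 0.202]
canister 0.6 [168. 206.] 370 [0.532, 0.263, 0.014] [0.556, 0.287, 0.049] [0.585, 0.316, 0.089]
nest 0.76 [174. 214.] 722 [0.507, 0.238, -0.004] [0.556, 0.289, 0.015] [0.618, 0.347, 0.044]
scale_grip 0.58 [173. 218.] 748 [0.507, 0.238, -0.002] [0.555, 0.292, 0.015] [0.614, 0.348, 0.047]
scale_grip 0.5 [386. 201.] 290 [0.526, -0.333, 0.055] [0.552, -0.309, 0.177] [0.593, -0.292, 0.202]
stand_seat 0.95 [372. 206.] 1411 [0.504, -0.357, -0.0] [0.558, -0.303, 0.01] [0.629, -0.258, 0.156]
canister_bail 0.97 [170. 206.] 359 [0.532, 0.263, 0.025] [0.557, 0.288, 0.049] [0.586, 0.317, 0.09]
canister_bail 0.15 [400. 197.] 99 [0.575, -0.422, -0.003] [0.591, -0.408, 0.013] [0.609, -0.394, 0.023]
```

Run:
```python
from h import *
a=cv2.imread("pics/scene0.png");b=cv2.imread("pics/top0.png")
c1=cv2.resize(b[150:270,120:260],(400,343),interpolation=3)
c2=cv2.resize(b[140:260,330:470],(400,343),interpolation=3)
c3=cv2.resize(a[140:320,180:440],(800,554),interpolation=3)
cv2.imwrite("pics/a.png",np.hstack([c1,c2]));cv2.imwrite("pics/b.png",c3)
for cam in ["scene","top"]:
    W=np.load(cam+"0.npz")["W"]
    def st(name,box,z0,z1):
        m=(W[...,2]>z0)&(W[...,2]<z1)&(W[...,0]>box[0])&(W[...,0]<box[1])&(W[...,1]>box[2])&(W[...,1]<box[3])
        p=W[m].astype(np.float32)
        if len(p)>2: print(cam,name,len(p),np.round(p.mean(0),4),np.round(np.percentile(p,[3,97],axis=0),3).tolist(),cv2.minAreaRect(p[:,:2].copy()))
    S=(.45,.68,-.42,-.22);N=(.45,.68,.2,.4)
    st("handle",S,.19,.21);st("collar",S,.150,.17);st("fork",S,.142,.153)
    st("lid",N,.040,.056);st("bail",N,.07,.1);st("base",N,.009,.021)
```

```text
scene handle 98 [ 0.5468 -0.3133  0.1969] [[0.521, -0.323, 0.191], [0.575, -0.302, 0.203]] ((0.5479083061218262, -0.3133401870727539), (0.016482483595609665, 0.05881273373961449), 75.54769134521484)
scene collar 219 [ 0.5537 -0.3222  0.1547] [[0.513, -0.345, 0.15], [0.601, -0.284, 0.162]] ((0.5602872371673584, -0.3168729841709137), (0.05788130685687065, 0.09215587377548218), 73.31349182128906)
scene fork 185 [ 0.5614 -0.3242  0.1494] [[0.515, -0.348, 0.144], [0.606, -0.281, 0.153]] ((0.5624957084655762, -0.31699684262275696), (0.05746396258473396, 0.09670130908489227), 73.68243408203125)
scene lid 191 [0.5656 0.2873 0.0496] [[0.527, 0.202, 0.041], [0.663, 0.388, 0.055]] ((0.5844452381134033, 0.2811766266822815), (0.10763489454984665, 0.21736395359039307), 25.22507095336914)
scene bail 16 [0.5511 0.2858 0.0856] [[0.542, 0.272, 0.074], [0.566, 0.311, 0.096]] ((0.5567451119422913, 0.29320818185806274), (0.05064971372485161, 0.004818979650735855), 55.00084686279297)
scene base 349 [0.5633 0.2924 0.0155] [[0.5, 0.217, 0.009], [0.677, 0.383, 0.021]] ((0.5702069997787476, 0.2992610931396484
[... 516 characters left out ...]
.144], [0.61, -0.283, 0.153]] ((0.5658178329467773, -0.31580451130867004), (0.05753712356090546, 0.0949760377407074), 76.25293731689453)
top lid 411 [0.5709 0.2925 0.0489] [[0.535, 0.204, 0.041], [0.666, 0.392, 0.055]] ((0.5894427299499512, 0.2820759415626526), (0.10453856736421585, 0.21891078352928162), 22.89633560180664)
top bail 27 [0.5595 0.2902 0.0866] [[0.549, 0.275, 0.077], [0.573, 0.309, 0.094]] ((0.5612417459487915, 0.2926705777645111), (0.04460394009947777, 0.004483960568904877), 55.37876510620117)
top base 652 [0.5639 0.2929 0.0147] [[0.508, 0.238, 0.01], [0.677, 0.355, 0.02]] ((0.5704247355461121, 0.29717496037483215), (0.19333034753799438, 0.21887965500354767), 89.9846420288086)
```

View pics/a.png

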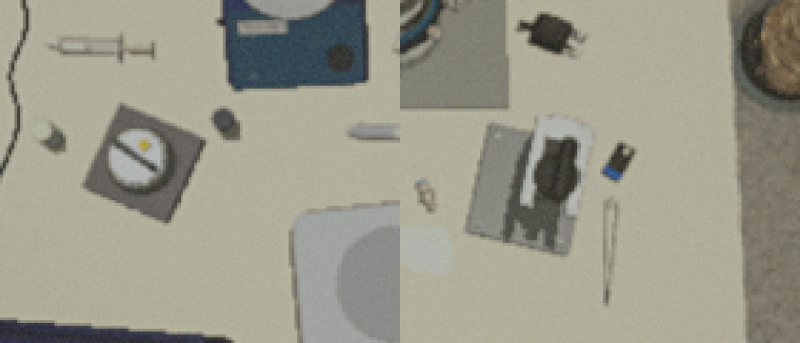

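View pics/b.png

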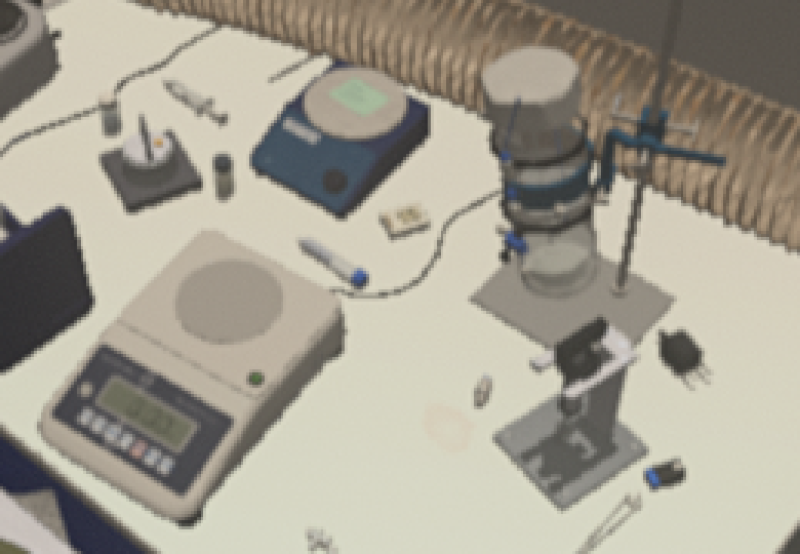

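The top view shows the canister at about (168,206) px with its bail diagonal, and a vial on either side. The scale hangs in the fork at about (385,200), with the fork opening toward the robot. The balance lies between them, and there is tall glassware behind the stand. Next I'll map the obstacles, check IK, and take a close look with the wrist camera.

```bash
cat >> h.py <<'E'
def Q(yaw): # tool down, tool y axis at angle yaw+90deg; tool x at yaw+180
    a=np.radians((yaw+180)/2); return [0,np.cos(a),np.sin(a),0]
from scipy.spatial.transform import Rotation as Ro
def wristW(d,s):
    ci=vision.camera_info("wrist");K=np.array(ci["mtx"]);H=np.array(ci["hand_eye"])
    v,u=np.mgrid[0:d.shape[0],0:d.shape[1]]
    x=(u-K[0,2])/K[0,0];y=(v-K[1,2])/K[1,1];r=np.hypot(x,y);k=np.where(r>1e-6,np.tan(np.minimum(r,1.5))/np.maximum(r,1e-6),1)
    c=np.stack([x*k*d,y*k*d,d],-1)
    q=s["eef_rot"];Rt=Ro.from_quat([q[1],q[2],q[3],q[0]]).as_matrix()
    return (c@H[:3,:3].T+H[:3,3])@Rt.T+s["tcp_pos"]
E
python3 - <<'E'
from h import *
ci=vision.camera_info("wrist");print(np.round(ci["hand_eye"],3),np.round(ci["mtx"],1))
W=np.concatenate([np.load(c+"0.npz")["W"].reshape(-1,3) for c in("scene","top")])
for x0 in np.arange(.2,1.0,.05):
    print(round(x0,2),[int(1000*max(np.r_[0,np.sort(W[(abs(W[:,0]-x0-.025)<.025)&(abs(W[:,1]-y0-.025)<.025),2])[:-2]])) for y0 in np.arange(-.5,.5,.05)])
for p,y in [((.50,.29,.30),-34.6),((.56,.29,.30),-34.6),((.5,-.31,.34),-12.7),((.553,-.312,.17),-12.7),((.553,-.312,.19),-12.7),((.46,-.28,.33),-12.7),((.5,0,.33),-20),((.53,.31,.26),-34.6)]:
    q=ctrl.ik(p,Q(y));print(p,y,None if q is None else np.round(q,2))
E
```

```text
[[-0.001 -0.96  -0.28   0.072]
 [ 1.    -0.001  0.    -0.001]
 [-0.    -0.28   0.96  -0.143]
 [ 0.     0.     0.     1.   ]] [[325.2   0.  280. ]
 [  0.  325.2 213.6]
 [  0.    0.    1. ]]
0.2 [40, 39, 28, 26, 16, 8, 9, 9, 48, 51, 54, 54, 51, 153, 164, 46, 46, 44, 46, 40]
0.25 [40, 39, 8, 10, 8, 21, 9, 9, 64, 66, 67, 68, 69, 178, 180, 140, 155, 139, 134, 94]
0.3 [36, 9, 11, 9, 8, 19, 17, 9, 77, 1580, 80, 81, 80, 181, 179, 163, 159, 153, 162, 152]
0.35 [8, 9, 9, 7, 7, 8, 8, 7, 83, 96, 99, 96, 82, 174, 174, 43, 45, 46, 48, 120]
0.4 [8, 8, 8, 8, 8, 9, 9, 8, 82, 97, 99, 99, 83, 8, 9, 8, 7, 7, 34, 58]
0.45 [9, 11, 11, 14, 8, 8, 8, 8, 82, 95, 97, 96, 84, 9, 8, 15, 7, 8, 8, 65]
0.5 [9, 12, 14, 202, 159, 18, 9, 8, 76, 82, 82, 80, 73, 8, 19, 85, 56, 16, 13, 72]
0.55 [9, 23, 142, 203, 157, 18, 9, 9, 11, 28, 21, 21, 8, 56, 59, 94, 89, 61, 49, 24]
0.6 [8, 21, 10, 155, 149, 17, 16, 15, 15, 11, 15, 49, 40, 51, 57, 20, 21, 8, 14, 9]
0.65 [7, 7, 9, 9, 18, 181, 306, 306, 295, 18, 20, 62, 77, 66, 57, 18, 22, 21, 14, 11]
0.7 [8, 7, 35, 313, 287, 283, 311, 308, 296, 21, 19, 78, 82, 82, 65, 9, 9, 10, 95,
[... 338 characters left out ...]
159, 158, 158, 158, 158, 156, 154, 151, 143, 127, 8]
0.95 [162, 159, 159, 160, 160, 158, 158, 157, 156, 156, 151, 149, 146, 137, 131, 110, 7, 5, 9, 8]
(0.5, 0.29, 0.3) -34.6 [-0.51  0.38 -0.09  1.51  0.04  1.25  0.36]
(0.56, 0.29, 0.3) -34.6 [-0.45  0.47 -0.1   1.37  0.05  1.31  0.41]
(0.5, -0.31, 0.34) -12.7 [-0.08  0.57  1.1   1.41 -0.5   1.46  2.35]
(0.553, -0.312, 0.17) -12.7 [ 0.17  0.62  0.53  1.57 -0.35  1.05  2.14]
(0.553, -0.312, 0.19) -12.7 [ 0.14  0.61  0.58  1.54 -0.36  1.1   2.15]
(0.46, -0.28, 0.33) -12.7 [-0.17  0.47  1.08  1.56 -0.42  1.37  2.31]
(0.5, 0, 0.33) -20 [-0.26  0.24  0.28  1.65 -0.07  1.26  1.25]
(0.53, 0.31, 0.26) -34.6 [-0.5   0.46 -0.11  1.49  0.05  1.19  0.35]
```

Run:
```python
from h import *
out=[]
for n,p,y,tg in [("can",(.52,.31,.28),-34.6,["canister","canister_bail","nest"]),("scl",(.50,-.30,.36),-12.7,["scale","scale_grip","stand_seat"])]:
    if n=="scl": ctrl.movep((.5,.05,.34),Q(-20))
    ctrl.movep(p,Q(y));ctrl.pause(.3)
    s=get_state();im,d=vision.grab_frame("wrist");W=wristW(d,s);np.savez(f"w_{n}.npz",im=im,d=d,W=W);out.append(im)
    print(n,s["time"],np.round(s["tcp_pos"],4),np.round(s["contact_force"],2))
    for t in tg:
        for r in models.masks_of("wrist",t)[:1]:
            m=r["mask"]&(d>0);pp=W[m]
            print(t,round(r["p"],2),np.round(r["point"]),m.sum(),np.round(np.percentile(pp,[2,50,98],axis=0),3).tolist())
cv2.imwrite("pics/w1.png",cv2.resize(np.hstack(out),(800,300),interpolation=cv2.INTER_AREA))
```

```text
can 2.8 [0.5196 0.3106 0.2799] [ 0.29 -0.56 -0.92]
canister 0.81 [288. 213.] 2250 [[0.528, 0.265, 0.01], [0.552, 0.295, 0.051], [0.586, 0.321, 0.09]]
canister_bail 0.91 [287. 212.] 2165 [[0.528, 0.265, 0.017], [0.553, 0.295, 0.051], [0.584, 0.321, 0.09]]
nest 0.59 [283. 184.] 3214 [[0.502, 0.239, 0.001], [0.545, 0.3, 0.016], [0.614, 0.347, 0.018]]
scl 5.6583 [ 0.5004 -0.2992  0.3601] [ 0.04 -0.14  0.42]
scale 0.56 [277. 233.] 1528 [[0.522, -0.332, 0.056], [0.546, -0.313, 0.157], [0.577, -0.295, 0.199]]
scale_grip 0.7 [279. 233.] 1567 [[0.522, -0.334, 0.049], [0.546, -0.313, 0.157], [0.576, -0.296, 0.199]]
stand_seat 0.86 [280. 206.] 4902 [[0.5, -0.372, 0.006], [0.546, -0.313, 0.009], [0.614, -0.26, 0.152]]
```

View pics/w1.png

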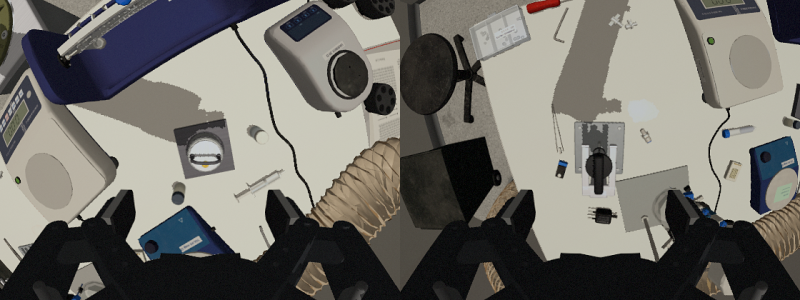

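Run:
```python
from h import *
def sel(W,box,z0,z1):
    m=(W[...,2]>z0)&(W[...,2]<z1)&(W[...,0]>box[0])&(W[...,0]<box[1])&(W[...,1]>box[2])&(W[...,1]<box[3]);return W[m].astype(np.float32),m
C=np.load("w_can.npz");W=C["W"];N=(.50,.62,.23,.35)
p,m=sel(W,N,.046,.055);print("lid",len(p),p.mean(0),cv2.minEnclosingCircle(p[:,:2].copy()))
p,_=sel(W,N,.060,.1);print("bail",len(p),p.mean(0),p[:,2].max(),cv2.minAreaRect(p[:,:2].copy()))
p,_=sel(W,N,.080,.1);print("bailtop",len(p),np.median(p,0),np.percentile(p[:,2],90),cv2.minAreaRect(p[:,:2].copy()))
p,_=sel(W,(.47,.64,.21,.37),.013,.019);print("base",len(p),cv2.minAreaRect(p[:,:2].copy()))
S=np.load("w_scl.npz");W=S["W"];B=(.48,.66,-.39,-.24)
p,_=sel(W,B,.193,.205);print("handle",len(p),p.mean(0),cv2.minAreaRect(p[:,:2].copy()))
p,m=sel(W,B,.146,.153);print("fork",len(p),p.mean(0),cv2.minAreaRect(p[:,:2].copy()))
p,_=sel(W,B,.153,.162);print("collar/lips",len(p),p.mean(0),cv2.minAreaRect(p[:,:2].copy()))
p,_=sel(W,B,.04,.13);print("low",len(p),np.round(p[::max(1,len(p)//25)],3).tolist())
a=C["im"][150:270,220:360];b=S["im"][150:290,210:350]
cv2.imwrite("pics/w2.png",np.hstack([cv2.resize(a,(400,400),interpolation=3),cv2.resize(b,(400,400),interpolation=3)]))
```

```text
lid 1557 [0.5554122  0.29374298 0.05025631] ((0.5582963824272156, 0.29182252287864685), 0.03076465055346489)
bail 240 [0.5577046  0.29192033 0.08382288] 0.09219565 ((0.5585896372795105, 0.2918351888656616), (0.04875843971967697, 0.0054985820315778255), 56.08039855957031)
bailtop 184 [0.55790293 0.29169196 0.08831619] 0.090540186 ((0.5589646100997925, 0.29253464937210083), (0.044367432594299316, 0.005383525043725967), 56.72100067138672)
base 3006 ((0.5651804208755493, 0.28063154220581055), (0.11203739047050476, 0.11777829378843307), 67.09756469726562)
handle 699 [ 0.54768586 -0.3136951   0.19717582] ((0.5497300624847412, -0.3142888844013214), (0.013222967274487019, 0.05803985148668289), 77.58164978027344)
fork 1530 [ 0.5684233  -0.31814128  0.14983003] ((0.5622879862785339, -0.3168257772922516), (0.054825883358716965, 0.09373747557401657), 76.4241714477539)
collar/lips 637 [ 0.54736847 -0.31303155  0.15569845] ((0.5435683727264404, -0.31222227215766907), (0.05447566881775856, 0.05418261140584946), 76.7909927368164)
low 230 [[0.5379999876022339, -0.31200000643730164, 0.0399999991059303
[... 893 characters left out ...]
88079071], [0.5410000085830688, -0.30799999833106995, 0.11299999803304672], [0.5410000085830688, -0.3199999928474426, 0.10599999874830246], [0.5910000205039978, -0.3370000123977661, 0.09700000286102295], [0.5910000205039978, -0.3330000042915344, 0.10100000351667404], [0.5910000205039978, -0.3330000042915344, 0.10499999672174454], [0.5910000205039978, -0.3330000042915344, 0.10899999737739563], [0.5910000205039978, -0.3330000042915344, 0.1120000034570694], [0.5910000205039978, -0.3330000042915344, 0.11599999666213989], [0.5899999737739563, -0.3330000042915344, 0.11999999731779099], [0.5910000205039978, -0.3330000042915344, 0.12200000137090683], [0.5910000205039978, -0.3330000042915344, 0.125]]
```

View pics/w2.png

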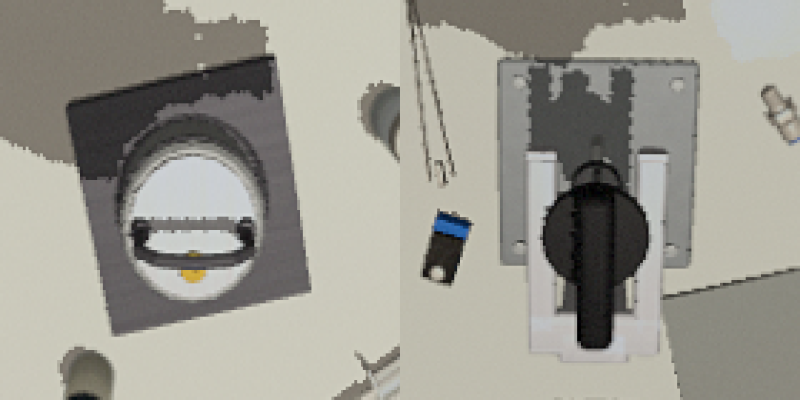

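The left crop shows the bail arch across the lid. In the right crop the handle is centred in the fork, and the hook's back is visible toward the robot, at (600,150). So the hook opens toward world +x, at yaw ≈ -12.5°. Next I'll grasp the handle and lift straight up.

Run:
```python
from h import *
y=-12.6
ctrl.movep((.5505,-.3140,.25),Q(y))
ctrl.movel((.5505,-.3140,.169),max_speed=.1)
ctrl.pause(.2);s=get_state();print(s["time"],np.round(s["tcp_pos"],4),np.round(s["contact_force"],2))
ctrl.close_gripper(60)
ctrl.pause(.2);s=get_state();print(s["time"],np.round(s["tcp_pos"],4),s["width"],np.round(s["contact_force"],2))
ctrl.movel((.5505,-.3140,.185),max_speed=.05);ctrl.pause(.2);s=get_state();print(s["time"],np.round(s["contact_force"],2))
ctrl.movel((.5505,-.3140,.315),max_speed=.12);ctrl.pause(.2)
s=get_state();im,d=vision.grab_frame("wrist");np.savez("w_g.npz",im=im,d=d,W=wristW(d,s));print(s["time"],np.round(s["tcp_pos"],4),s["width"],np.round(s["contact_force"],2))
im2,d2=vision.grab_frame("scene");W=world("scene",d2)
im3,d3=vision.grab_frame("top")
m=(abs(W[...,0]-.55)<.04)&(abs(W[...,1]+.314)<.04)&(W[...,2]>.155)&(W[...,2]<.26);p=W[m]
for z in np.arange(.16,.26,.01):
    k=abs(p[:,2]-z)<.005;print(round(z,3),k.sum(),np.round(p[k].mean(0),3) if k.any() else "")
cv2.imwrite("pics/g.png",np.hstack([cv2.resize(im[120:330,180:380],(400,420),interpolation=3),cv2.resize(im2[190:310,320:434],(400,420),interpolation=3)]))
```

```text
7.575 [ 0.5508 -0.3142  0.1697] [ 0.73  0.14 -0.68]
8.425 [ 0.5505 -0.3139  0.169 ] 0.0127659999867965 [-0.17  1.62  0.92]
9.0917 [ 0.08  0.6  -1.69]
10.525 [ 0.5503 -0.3139  0.3143] 0.013115637373872066 [ 0.9  -0.63 -2.18]
0.16 12 [ 0.543 -0.313  0.156]
0.17 8 [ 0.55  -0.314  0.173]
0.18 11 [ 0.549 -0.314  0.181]
0.19 4 [ 0.538 -0.311  0.19 ]
0.2 9 [ 0.542 -0.312  0.201]
0.21 6 [ 0.547 -0.312  0.21 ]
0.22 0 
0.23 20 [ 0.543 -0.316  0.231]
0.24 18 [ 0.543 -0.317  0.24 ]
0.25 20 [ 0.542 -0.316  0.25 ]
```

View pics/g.png

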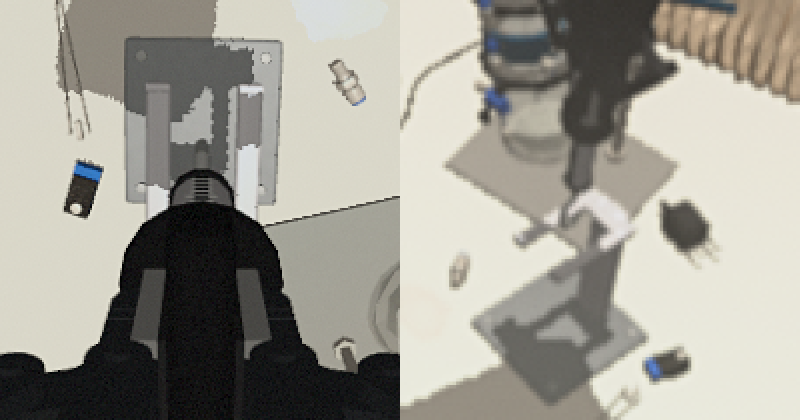

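Held well. The right crop shows the hook clear above the fork with its back toward the robot. Next I'll carry it to the canister and look before inserting the hook.

```bash
cat >> h.py <<'E'
YC=-33.8; BAIL=np.array([.5585,.2920]); XH=np.array([np.cos(np.radians(YC)),np.sin(np.radians(YC))])
def at(b,z): return (*(BAIL+b*XH),z)
def force(n=15,dt=.02):
    f=[]
    for _ in range(n): ctrl.pause(dt);f.append(get_state()["contact_force"])
    return np.mean(f,0)
E
python3 - <<'E'
from h import *
ctrl.movep((.51,0,.325),Q(-23))
ctrl.movep(at(-.034,.30),Q(YC))
ctrl.movel(at(-.034,.208),max_speed=.1)
ctrl.pause(.3)
s=get_state();im,d=vision.grab_frame("wrist");W=wristW(d,s);print(s["time"],np.round(s["tcp_pos"],4),s["width"],np.round(s["contact_force"],2))
im2,d2=vision.grab_frame("scene");im3,d3=vision.grab_frame("top")
print(np.round(force(),2))
np.savez("w_c2.npz",im=im,d=d,W=W,im2=im2)
for n,WW in(("w",W),("s",world("scene",d2))):
    P=WW.reshape(-1,3);r=P[:,:2]-BAIL;a=r@XH;b=r@np.array([-XH[1],XH[0]])
    for lo,hi in[(.06,.075),(.075,.084),(.084,.095),(.095,.11)]:
        m=(abs(a)<.06)&(abs(b)<.03)&(P[:,2]>lo)&(P[:,2]<hi)
        A=np.c_[a,b,P[:,2]][m]; h=A[A[:,0]<-.014];g=A[A[:,0]>=-.014]
        print(n,lo,"hook",len(h),np.round(h.mean(0),4) if len(h) else "","bail",len(g),np.round(np.r_[g.mean(0),g.min(0),g.max(0)],4) if len(g) else "")
cv2.imwrite("pics/c2.png",np.hstack([cv2.resize(im[110:260,210:350],(373,400),interpolation=3),cv2.resize(im2[150:230,180:260],(400,400),interpolation=3)]))
E
```

```text
14.4417 [0.5303 0.311  0.2083] 0.013114544833904876 [-0.42  0.18 -1.91]
[-0.   -0.27 -1.8 ]
w 0.06 hook 8 [-0.0455 -0.0014  0.0724] bail 0 
w 0.075 hook 15 [-0.0454 -0.0012  0.0789] bail 0 
w 0.084 hook 32 [-0.0451 -0.0013  0.091 ] bail 0 
w 0.095 hook 51 [-0.0419 -0.0013  0.0972] bail 0 
s 0.06 hook 11 [-0.0355 -0.0013  0.0692] bail 5 [-0.0025 -0.0128  0.0698 -0.0038 -0.0239  0.0611 -0.0012  0.0255  0.0742]
s 0.075 hook 5 [-0.0389 -0.0021  0.0788] bail 3 [-0.0018 -0.0196  0.079  -0.005  -0.0238  0.0778  0.0002 -0.0164  0.0804]
s 0.084 hook 5 [-0.0432 -0.0011  0.0901] bail 11 [-0.0029 -0.0077  0.0891 -0.0047 -0.0258  0.0856 -0.0005  0.0136  0.0944]
s 0.095 hook 8 [-0.04   -0.0013  0.1011] bail 1 [-0.0023  0.0004  0.0954 -0.0023  0.0004  0.0954 -0.0023  0.0004  0.0954]
```

View pics/c2.png

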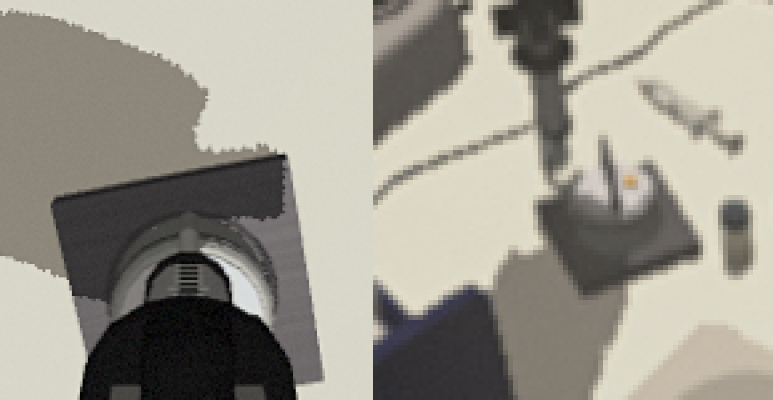

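The right crop shows the hook low and just in front of the bail. Both cameras put it about 1.2 mm to one side, so I'll correct that, insert it, and raise in small steps, checking the force and the lid height at each.

```bash
cat >> h.py <<'E'
YH=np.array([-XH[1],XH[0]])
def at2(a,z): return (*(BAIL+a*XH+.0012*YH),z)
def lid():
    s=get_state();im,d=vision.grab_frame("wrist");P=wristW(d,s).reshape(-1,3)
    r=P[:,:2]-BAIL;a=r@XH;b=r@YH
    m=(np.hypot(a,b)<.028)&(abs(b)>.008)&(abs(a)>.006)&(P[:,2]>.045)&(P[:,2]<.085)
    z=P[m,2]
    return (np.median(z),int(m.sum())) if m.sum()>20 else (np.nan,0)
E
python3 - <<'E'
from h import *
from scipy.optimize import least_squares
ctrl.movel(at2(-.034,.208),max_speed=.03)
ctrl.movel(at2(0,.208),max_speed=.04)
f0=force(25);print("base",np.round(f0,2),lid(),get_state()["time"])
if np.hypot(*f0[:2])>2.5: raise SystemExit("side contact")
ctrl.movel(at2(0,.224),max_speed=.04)
Z=[];F=[];z=.224
while z<.345:
    f=force(12);s=get_state();Z.append(z);F.append(-(f[2]-f0[2]));l=lid()
    Za,Fa=np.array(Z),np.array(F)
    g=lambda p:np.minimum(120*np.maximum(Za-p[0],0),p[1])-Fa
    best=min((least_squares(g,[.228,w],bounds=([.222,2.],[.234,8.])) for w in(2.5,4,5.5,7.5)),key=lambda r:r.cost)
    zc,W=best.x;lift=z-zc-W/120
    print(round(s["time"],2),round(z,4),"F",np.round(f-f0,2),"lid",np.round(l[0],4),l[1],"zc %.4f W %.2f lift %.4f"%(zc,W,lift))
    if F[-1]>9: print("force!");break
    if l[0]>.0535 or (lift>.004 and len(Z)>8): break
    z+=.005;ctrl.movel(at2(0,z),max_speed=.025)
np.savez("raise.npz",Z=Z,F=F,f0=f0)
E
```

```text
base [ 0.11  0.07 -1.85] (np.float64(0.050722339048803244), 787) 16.5583
17.31 0.224 F [-0.3  -0.31 -0.04] lid 0.0507 748 zc 0.2280 W 2.50 lift -0.0248
17.91 0.229 F [-0.31 -0.31  0.08] lid 0.0507 753 zc 0.2293 W 2.50 lift -0.0212
18.51 0.234 F [-0.16  0.25 -0.38] lid 0.0507 748 zc 0.2309 W 2.50 lift -0.0177
19.11 0.239 F [-0.22  0.39 -0.83] lid 0.0507 733 zc 0.2315 W 2.50 lift -0.0133
19.71 0.244 F [-0.32  0.17 -1.4 ] lid 0.0507 740 zc 0.2318 W 2.50 lift -0.0086
20.31 0.249 F [-0.6   0.33 -2.05] lid 0.0507 732 zc 0.2318 W 4.00 lift -0.0161
20.91 0.254 F [-0.44  0.06 -2.65] lid 0.0507 729 zc 0.2318 W 2.65 lift 0.0001
21.51 0.259 F [-0.47  0.08 -3.49] lid 0.0507 733 zc 0.2315 W 4.00 lift -0.0058
22.11 0.264 F [-0.29  0.27 -3.95] lid 0.0508 735 zc 0.2314 W 3.92 lift -0.0001
22.71 0.269 F [-0.36 -0.02 -4.51] lid 0.0507 717 zc 0.2314 W 4.51 lift -0.0000
23.31 0.274 F [ 0.02 -0.12 -5.13] lid 0.0507 691 zc 0.2314 W 5.13 lift -0.0002
23.91 0.279 F [ 0.01  0.01 -5.73] lid 0.0508 670 zc 0.2314 W 5.72 lift -0.0001
24.51 0.284 F [ 0.05  0.14 -6.22] lid 0.0513 663 zc 0.2314 W 6.22 lift 0.0008
25.11 0.289 F [-0.2  -0.01 -6.35] lid 0.0557 660 zc 0.2314 W 6.28 lift 0.0053
```

Run:
```python
from h import *
f0=np.load("raise.npz")["f0"]
for z in (.294,.299,.304):
    ctrl.movel(at2(0,z),max_speed=.02);f=force(8);l=lid();print(round(get_state()["time"],2),z,np.round(f-f0,2),np.round(l,4))
    if l[0]>.0745: print("too high");break
ctrl.pause(1.0)
s=get_state();im,d=vision.grab_frame("wrist");W=wristW(d,s);P=W.reshape(-1,3)
m=(np.hypot(*(P[:,:2]-BAIL).T)<.04)&(abs(P[:,2]-lid()[0])<.004)
print("lid circle",cv2.minEnclosingCircle(P[m][:,:2].astype(np.float32)),m.sum())
A=np.c_[P[m],np.ones(m.sum())];c=np.linalg.lstsq(np.c_[P[m][:,:2]-BAIL,np.ones(m.sum())],P[m][:,2],rcond=None)[0];print("tilt plane",np.round(c,3))
ctrl.pause(1.2);print(lid(),get_state()["time"],np.round(force(10)-f0,2))
cv2.imwrite("pics/h.png",cv2.resize(im[110:260,210:350],(373,400),interpolation=3))
```

```text
25.74 0.294 [-0.17 -0.12 -5.92] [6.11e-02 6.68e+02]
26.32 0.299 [-0.05 -0.24 -6.14] [6.60e-02 6.61e+02]
26.91 0.304 [-0.02  0.14 -6.27] [7.11e-02 6.73e+02]
lid circle ((0.5584351420402527, 0.29198750853538513), 0.029906434938311577) 1421
tilt plane [-0.001  0.     0.071]
(np.float64(0.07179902933696826), 668) 29.2583 [-0.24  0.09 -6.25]
```

View pics/h.png

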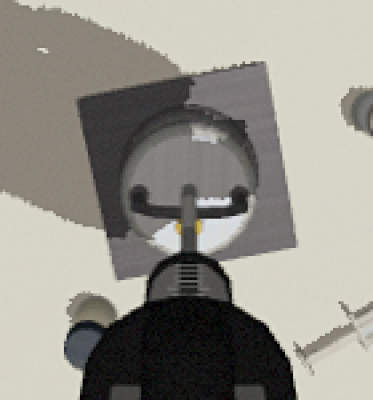

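The canister hangs level and centred, with its foot about 20 mm above the socket floor, and it has been held still for over 2 s. Now I'll lower it, unhook, and back out.

Run:
```python
from h import *
f0=np.load("raise.npz")["f0"]
ctrl.movel(at2(0,.290),max_speed=.015);print(lid())
ctrl.movel(at2(0,.276),max_speed=.012);f=force(10);l=lid();print(round(get_state()["time"],2),np.round(f-f0,2),l)
if abs(l[0]-.0507)>.0015: raise SystemExit("not home")
ctrl.movel(at2(0,.235),max_speed=.03);print(np.round(force(8)-f0,2),lid())
ctrl.movel(at2(0,.209),max_speed=.03);f=force(10);print(round(get_state()["time"],2),np.round(f-f0,2),lid())
ctrl.movel(at2(-.036,.209),max_speed=.035);f=force(10);print(round(get_state()["time"],2),np.round(f-f0,2),lid())
s=get_state();im,d=vision.grab_frame("wrist");P=wristW(d,s).reshape(-1,3)
m=(np.hypot(*(P[:,:2]-BAIL).T)<.04)&(abs(P[:,2]-.0507)<.004)
print("lid circle",cv2.minEnclosingCircle(P[m][:,:2].astype(np.float32)),m.sum())
```

```text
(np.float64(0.0582734988691134), 681)
32.09 [-0.48  0.02 -5.51] (np.float64(0.05100241731197647), 698)
[-1.04  0.13 -0.79] (np.float64(0.05072275639847523), 784)
34.98 [ 0.02 -0.17  0.15] (np.float64(0.05071127195344967), 786)
36.37 [-0.28  0.05  0.06] (np.float64(0.05056666506573637), 285)
lid circle ((0.5566911697387695, 0.2933589220046997), 0.029363742098212242) 444
```

Run:
```python
from h import *
f0=np.load("raise.npz")["f0"]
ctrl.movel(at2(-.036,.31),max_speed=.1)
ctrl.movep((.51,0,.325),Q(-23))
ctrl.movep((.5505,-.3140,.318),Q(-12.6))
ctrl.pause(.3);s=get_state();print(round(s["time"],2),np.round(s["tcp_pos"],4),np.round(s["eef_rot"],3),np.round(Q(-12.6),3))
ctrl.movel((.5505,-.3140,.20),max_speed=.08);f=force(8);print(np.round(f-f0,2))
if np.hypot(*(f-f0)[:2])>3: raise SystemExit("contact")
ctrl.movel((.5505,-.3140,.173),max_speed=.04)
ctrl.movel((.5505,-.3140,.1692),max_speed=.015);f=force(12);print(round(get_state()["time"],2),np.round(f-f0,2),np.round(get_state()["tcp_pos"],4))
```

```text
40.33 [ 0.5509 -0.313   0.3183] [0.    0.109 0.994 0.   ] [0.    0.11  0.994 0.   ]
[ 0.32 -0.01 -0.08]
43.52 [-0.23 -0.14  0.1 ] [ 0.5505 -0.314   0.1692]
```

Run:
```python
from h import *
f0=np.load("raise.npz")["f0"]
for z in (.1688,.1684,.168):
    ctrl.movel((.5505,-.3140,z),max_speed=.01);f=force(10);print(z,np.round(f-f0,2))
    if (f-f0)[2]>.9: break
ctrl.ungrasp();ctrl.pause(.3);print(get_state()["width"])
ctrl.movel((.5505,-.3140,.26),max_speed=.08)
ctrl.movep((.50,-.30,.36),Q(-12.7));ctrl.pause(.5)
s=get_state();im,d=vision.grab_frame("wrist");W=wristW(d,s)
def sel(z0,z1):
    m=(W[...,2]>z0)&(W[...,2]<z1)&(W[...,0]>.48)&(W[...,0]<.66)&(W[...,1]>-.39)&(W[...,1]<-.24);return W[m].astype(np.float32)
p=sel(.193,.205);print("handle",len(p),p.mean(0),cv2.minAreaRect(p[:,:2].copy()))
im3,d3=vision.grab_frame("top");W3=world("top",d3)
m=(abs(W3[...,0]-.558)<.04)&(abs(W3[...,1]-.29)<.04)
for z0,z1 in((.040,.056),(.07,.1)):
    p=W3[m&(W3[...,2]>z0)&(W3[...,2]<z1)].astype(np.float32);print(len(p),p.mean(0),cv2.minAreaRect(p[:,:2].copy()))
D=np.load("top0.npz");df=cv2.absdiff(D["im"],im3).max(-1)
print(round(s["time"],2))
cv2.imwrite("pics/e.png",np.hstack([cv2.resize(im[150:290,210:350],(400,400),interpolation=3),cv2.resize(im3[150:270,120:240],(400,400),interpolation=3)]))
```

```text
0.1688 [-0.81  0.6   3.1 ]
0.08547247155704801
handle 679 [ 0.5474078  -0.31495333  0.19738539] ((0.5496158003807068, -0.3160994350910187), (0.013060193508863449, 0.05883697792887688), 77.44629669189453)
316 [0.55874085 0.29183024 0.04879528] ((0.5600376129150391, 0.29230761528015137), (0.061219047755002975, 0.05971161276102066), 85.33228302001953)
30 [0.5585791  0.29009035 0.08671953] ((0.5604801774024963, 0.29249629378318787), (0.04582936316728592, 0.004946157801896334), 55.501953125)
47.24
```

View pics/e.png

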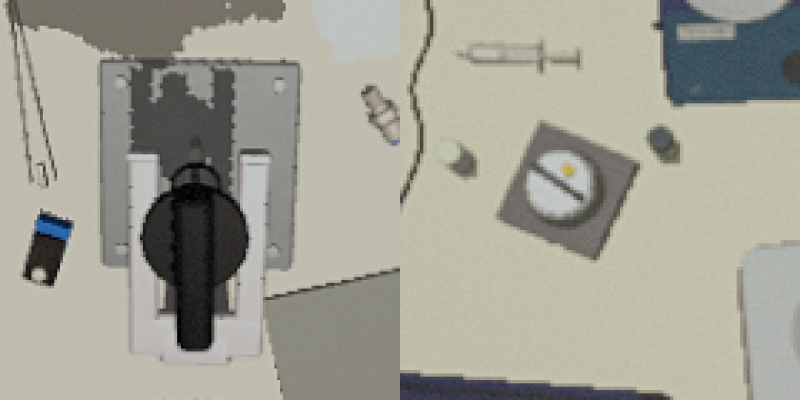

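The scale is back in the fork at its original spot, upright and with its collar flat. The canister is home, the bystanders haven't moved, and the robot is clear of everything.

```bash
python3 -c "
from h import *
ticket.close_job();print(get_state()['time'])"
```

```text
the job is handed in; nothing more can be done
the job is handed in; nothing more can be done
```

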